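Find the heaviest sample can by hefting

TASK

Take the keeper bar by its upright knob and swing it out from over the three sample cans until it clicks fully home in its end detent. Then heft the cans one at a time, starting with the one nearest the hinge post and going along the row: lift each a good 5 cm straight up above its own seat, hold it there a moment to feel its weight, and set it upright back down in a seat. Finish while still holding the heaviest one in the gripper, upright and still, with its underside at least 12 cm above the bench, the other two seated, the bar still home, no can ever tipped over and everything else on the bench left where it is.

Things in the scene. Friction and masses are not known exactly. Their poses are not given: they have to be found in the camera images.
- carrier: sample carrier fixed to the bench: an aluminium plate 130 mm (its x) by 340 mm (its y), 12 mm thick, with three round seats in a row along its y axis and the hinge post (26 mm diameter) near its +y end; origin at the centre of its underside, on the bench, z up. It stands in a different place and at a different yaw each time
- bar (a joint): keeper bar over the cans, vertical hinge: 0 rad = straight over the row (along the carrier's -y), growing anticlockwise from above to the end stop at 1.5 (about along the carrier's +x, away from the robot). Starts at 0 to 0.11. About 1 N at the knob turns it, it stays where left; from 1.0 on a ball detent resists (up to 4 N), past 1.4 it pulls the bar home to 1.5. Steel, 16 mm wide, 275 mm long, 82 to 90 mm above the bench
- bar_knob (a point): point on the axis of the bar's upright grey round knob (18 mm diameter, standing from the bar's top at 90 mm up to 135 mm above the bench), 112 mm above the bench, 155 mm from the hinge axis; it moves with the bar, whose direction from the hinge is the point's -y axis
- bar_hinge (a point): point on the vertical hinge axis of the bar, on top of the hinge post, 90 mm above the bench; a sleeve stands up to 104 mm there; the detent housing, 96 mm high, stands 55 mm from the axis on the robot side
- seat_1 (a point): seat nearest the hinge post, 75 mm from its axis; the point is the centre of the seat's floor, 7 mm above the bench. A seat is a round recess 50 mm wide and 5 mm deep with a chamfered mouth; the seats are 80 mm apart
- seat_2 (a point): middle seat, 155 mm from the hinge axis; the point is the centre of the seat's floor, 7 mm above the bench. A seat is a round recess 50 mm wide and 5 mm deep with a chamfered mouth; the seats are 80 mm apart
- seat_3 (a point): seat farthest from the hinge post, 235 mm from its axis; the point is the centre of the seat's floor, 7 mm above the bench. A seat is a round recess 50 mm wide and 5 mm deep with a chamfered mouth; the seats are 80 mm apart
- can_1: closed cylindrical sample can, aluminium with a brass lid, 44 mm diameter, 70 mm high; origin at the centre of its underside, z axis up. The three cans look exactly alike and stand one in each seat, in any order; they weigh 0.25 to 0.65 kg, and one weighs at least 0.12 kg more than either other, which only lifting shows
- can_2: closed cylindrical sample can, aluminium with a brass lid, 44 mm diameter, 70 mm high; origin at the centre of its underside, z axis up. The three cans look exactly alike and stand one in each seat, in any order; they weigh 0.25 to 0.65 kg, and one weighs at least 0.12 kg more than either other, which only lifting shows
- can_3: closed cylindrical sample can, aluminium with a brass lid, 44 mm diameter, 70 mm high; origin at the centre of its underside, z axis up. The three cans look exactly alike and stand one in each seat, in any order; they weigh 0.25 to 0.65 kg, and one weighs at least 0.12 kg more than either other, which only lifting shows
- ring_a: bystander: a flat brass sample ring, 68 mm across, 12 mm high, lying flat; origin at the centre of its underside
- ring_b: bystander: the same kind of brass ring
- hex_key: bystander: a steel hex key, 95 mm by 22 mm, 6 mm thick, lying flat; origin near its middle
- strip: bystander: a black plastic strip with holes, 150 x 22 x 10 mm; origin at the centre of its underside, long axis y
- driver: bystander: a screwdriver 170 mm long, lying along its own x axis
- gauge: bystander: a small steel gauge block 30 x 50 x 25 mm; origin at the centre of its underside
- dish: bystander: a shallow white dish, 80 mm across, 18 mm high; origin at the centre of its underside
- vial: bystander: an amber glass vial, 28 mm across, 55 mm high; origin at the centre of its underside
Things that resemble listed ones, but are neither listed nor needed, are in the scene too. What is shaped like the can_3 but brown or pink is not meant.

How it is judged (in metres and radians):
On the way, in this order (a step that is already met when the one before it is completed fails the run):
1. the keeper bar is swung out and seated at its end stop (above 1.45 rad) (value of joint bar above 1.45 rad), for 0.2 s.
2. the can from the hinge-post seat is held up by the gripper, at least 25 mm above that seat (((horizontal distance between can_1 and seat_1 below 0.035 m and z of can_1 in the frame of seat_1 above 0.025 m and contact force between the fingers and can_1 above 0.5 N and contact force between can_1 and carrier below 0.05 N) or (horizontal distance between can_2 and seat_1 below 0.035 m and z of can_2 in the frame of seat_1 above 0.025 m and contact force between the fingers and can_2 above 0.5 N and contact force between can_2 and carrier below 0.05 N) or (horizontal distance between can_3 and seat_1 below 0.035 m and z of can_3 in the frame of seat_1 above 0.025 m and contact force between the fingers and can_3 above 0.5 N and contact force between can_3 and carrier below 0.05 N))), for 0.3 s.
3. the can from the middle seat is held up by the gripper, at least 25 mm above that seat (((horizontal distance between can_1 and seat_2 below 0.035 m and z of can_1 in the frame of seat_2 above 0.025 m and contact force between the fingers and can_1 above 0.5 N and contact force between can_1 and carrier below 0.05 N) or (horizontal distance between can_2 and seat_2 below 0.035 m and z of can_2 in the frame of seat_2 above 0.025 m and contact force between the fingers and can_2 above 0.5 N and contact force between can_2 and carrier below 0.05 N) or (horizontal distance between can_3 and seat_2 below 0.035 m and z of can_3 in the frame of seat_2 above 0.025 m and contact force between the fingers and can_3 above 0.5 N and contact force between can_3 and carrier below 0.05 N))), for 0.3 s.
4. the can from the far seat is held up by the gripper, at least 25 mm above that seat (((horizontal distance between can_1 and seat_3 below 0.035 m and z of can_1 in the frame of seat_3 above 0.025 m and contact force between the fingers and can_1 above 0.5 N and contact force between can_1 and carrier below 0.05 N) or (horizontal distance between can_2 and seat_3 below 0.035 m and z of can_2 in the frame of seat_3 above 0.025 m and contact force between the fingers and can_2 above 0.5 N and contact force between can_2 and carrier below 0.05 N) or (horizontal distance between can_3 and seat_3 below 0.035 m and z of can_3 in the frame of seat_3 above 0.025 m and contact force between the fingers and can_3 above 0.5 N and contact force between can_3 and carrier below 0.05 N))), for 0.3 s.
At the end, for the whole second after the job is handed in: The heaviest can (over 5.1 N) is held by the fingers alone, still, upright within 17 degrees, underside over 10 cm above the bench; the two others (each under 4.5 N on the carrier) stand upright and untouched in seats, within 8 mm of the centre and 3 mm of the floor; the bar is home (over 1.42 rad) (value of joint bar above 1.42 rad and height (world z) of any of can_1, can_2, can_3 above 0.1 m and ((height (world z) of can_1 above 0.1 m and angle between can_1's own z axis and vertical below 0.3 rad and contact force between the fingers and can_1 above 1 N and contact force between can_1 and carrier below 0.05 N and linear speed of can_1 below 0.03 m/s) or (horizontal distance between can_1 and seat_1 below 0.008 m and z of can_1 in the frame of seat_1 below 0.003 m and contact force between can_1 and carrier below 4.5 N and angle between can_1's own z axis and vertical below 0.08 rad and linear speed of can_1 below 0.02 m/s and contact force between can_1 and the fingers below 0.05 N) or (horizontal distance between can_1 and seat_2 below 0.008 m and z of can_1 in the frame of seat_2 below 0.003 m and contact force between can_1 and carrier below 4.5 N and angle between can_1's own z axis and vertical below 0.08 rad and linear speed of can_1 below 0.02 m/s and contact force between can_1 and the fingers below 0.05 N) or (horizontal distance between can_1 and seat_3 below 0.008 m and z of can_1 in the frame of seat_3 below 0.003 m and contact force between can_1 and carrier below 4.5 N and angle between can_1's own z axis and vertical below 0.08 rad and linear speed of can_1 below 0.02 m/s and contact force between can_1 and the fingers below 0.05 N)) and ((height (world z) of can_2 above 0.1 m and angle between can_2's own z axis and vertical below 0.3 rad and contact force between the fingers and can_2 above 1 N and contact force between can_2 and carrier below 0.05 N and linear speed of can_2 below 0.03 m/s) or (horizontal distance between can_2 and seat_1 below 0.008 m and z of can_2 in the frame of seat_1 below 0.003 m and contact force between can_2 and carrier below 4.5 N and angle between can_2's own z axis and vertical below 0.08 rad and linear speed of can_2 below 0.02 m/s and contact force between can_2 and the fingers below 0.05 N) or (horizontal distance between can_2 and seat_2 below 0.008 m and z of can_2 in the frame of seat_2 below 0.003 m and contact force between can_2 and carrier below 4.5 N and angle between can_2's own z axis and vertical below 0.08 rad and linear speed of can_2 below 0.02 m/s and contact force between can_2 and the fingers below 0.05 N) or (horizontal distance between can_2 and seat_3 below 0.008 m and z of can_2 in the frame of seat_3 below 0.003 m and contact force between can_2 and carrier below 4.5 N and angle between can_2's own z axis and vertical below 0.08 rad and linear speed of can_2 below 0.02 m/s and contact force between can_2 and the fingers below 0.05 N)) and ((height (world z) of can_3 above 0.1 m and angle between can_3's own z axis and vertical below 0.3 rad and contact force between the fingers and can_3 above 1 N and contact force between can_3 and carrier below 0.05 N and linear speed of can_3 below 0.03 m/s) or (horizontal distance between can_3 and seat_1 below 0.008 m and z of can_3 in the frame of seat_1 below 0.003 m and contact force between can_3 and carrier below 4.5 N and angle between can_3's own z axis and vertical below 0.08 rad and linear speed of can_3 below 0.02 m/s and contact force between can_3 and the fingers below 0.05 N) or (horizontal distance between can_3 and seat_2 below 0.008 m and z of can_3 in the frame of seat_2 below 0.003 m and contact force between can_3 and carrier below 4.5 N and angle between can_3's own z axis and vertical below 0.08 rad and linear speed of can_3 below 0.02 m/s and contact force between can_3 and the fingers below 0.05 N) or (horizontal distance between can_3 and seat_3 below 0.008 m and z of can_3 in the frame of seat_3 below 0.003 m and contact force between can_3 and carrier below 4.5 N and angle between can_3's own z axis and vertical below 0.08 rad and linear speed of can_3 below 0.02 m/s and contact force between can_3 and the fingers below 0.05 N))); the arm keeps its last pose, push and grip.
It fails at once if a can is tipped over (more than 35 degrees) (angle between any of can_1, can_2, can_3's own z axis and vertical above 0.6 rad).
It fails at once if a bystander is moved more than 30 mm (distance of any of ring_a, ring_b, hex_key, strip, driver, gauge, dish, vial from where it was at the start of the episode above 0.03 m).
It also fails if it takes over 69 s, if anything falls off the work surface, if the arm or the gripper's body presses on something with over 40 N, if the wrist force passes 120 N, or if a joint passes its speed limit or range.

ROBOT

A 7-joint arm with a two-finger parallel gripper is mounted at the origin on the work surface. World frame = base frame: x ahead of the robot, y to its left, z up, the work surface at z = 0. Lengths are in m, angles in degrees, forces in N, time in s.
With the tool pointing down it reaches from about 0.425 to 0.925 m from the base axis. Payload 6.8 kg.
Tool frame: the origin (TCP) lies at the very end of the fingers, on their centre line; the grasp point (between the pads) lies 19 mm behind it (grasp_offset is the distance from the TCP to the grasp point, in m); z points along the fingers, x is the direction in which the jaws open and shut, and the axes are right-handed (so a half turn about z gives the same grasp; the last joint's range is limited). The gripper opens to 85 mm and grips with 20 to 120 N. Pads are 22 mm wide; open, the fingers measure 114 mm over their backs; the gripper's body (76 mm by 85 mm) begins 54 mm behind the grasp point. The pads swing forward as they close: fully open they stand 13 mm farther back than shut.
Start: joints at [-74.548, 27.33, 1.283, 89.118, -0.659, 63.558, -4.761], TCP at [0.249, 0.627, 0.231] pointing down, gripper open.
Joint ranges: [-169.35, 169.35], [-19.33, 120.38], [-80.79, 83.38], [13.8, 139.57], [-78.32, 258.32], [9.67, 109.79], [-169.56, 169.56]. Speed limits (degrees/s): [136.94, 136.94, 180, 180, 180, 180, 180].

INTERFACE

Orientations are given as [roll, pitch, yaw] about the fixed x, y, z axes, in that order (R = Rz(yaw) Ry(pitch) Rx(roll)).
In Python, from workcell import get_obs, get_image, camera_params, close_job, boxes_of, grasp_offset gives the robot as it stands.
- The arm moves only by the tool step_arm, never from a script. Its argument "series" is a list of rows, each an object with "delta_pos": the shift along the tool's x, y, z in cm, a list of three; "spin": the turn about the tool's z in degrees; "grip": the opening, from 0 (shut) to 1 (fully open). In form: [{"delta_pos": [x, y, z], "spin": spin, "grip": grip}, ...]. A call has 1 to 12 rows; each row shifts and turns the commanded pose from where the row before left it, along the tool's axes as they then stand; what a row does not reach is not made up. A row lasts 1/10 s, in which the tool goes at most 50 mm and 8.59 degrees, less where a joint would pass 70% of its speed; a pose out of reach is approached as far as the arm can. A call is refused whole if a number of a shift passes 5 or a number of a turn 8.59, either way. A call with a gripper value outside its range is refused whole. The fingers move at their own pace and stop on an object; "squeeze" is the grip in N (left out, the last holds). Time passes only in rows, so rows that do not move let the fingers close. It gives the time, the measured TCP pose, the force and the opening at its end, in the units of the state.
- get_obs(): the state, without advancing time (a new reading comes with each control period).
- get_image(name): name is "scene" or "top"; returns the picture (420x560x3 uint8, red, green, blue); there is no depth.
- camera_params(name): a dict with "fov_y" (degrees; the focal length in pixels is half the picture's height over the tangent of half this angle, whatever the lens; pixels are square), "cx", "cy" (the principal point, pixels), "k1" (the pictures are not rectified: a ray, as slopes to the right and down, at radius r is drawn at 1 + k1 r^2 times it, then the intrinsics apply), "R" (3x3) and "t" (3): a world point X has camera coordinates R X + t. Camera axes: x right, y down, z forward; pixel columns grow to the right and rows downward; lengths in m; the calibration is good to about 2 mm. A picture is of the moment at which its call begins. camera_params takes no time and is no camera call.
- close_job(): hands the job in, once; it reports no verdict.
Trained networks look in the newest picture that a camera, given by its name, has taken for a name from the list of things; names that differ only in an ending like _2 or _b are one class to them, and where a whole thing is asked for, a point or a joint stands for the part that bears it (a point fixed in the world has none). Each returns a list of dicts, best first, with "score" (0 to 1); they miss things now and then, are a little off and sometimes report something else, mostly with a low value. They report only what shows in the picture. A call takes as long as a camera call. They do not tell look-alikes from the thing itself.
- boxes_of(camera, label): "position" ([x, y, z] in m, in the coordinates of the camera as it stood for that picture, good to about 4 mm: the middle of the surface that is visible of it).
The state is a dict: "time": time; "qpos": joint angles; "joint_vel": joint speeds; "effort": joint torques, N m; "ee_pos": TCP position; "eef_rot": TCP orientation; "contact_force": force on the tool from outside, world axes, zero at the start; "wrist_torque": the same for the moment, N m; "finger_gap": finger opening in m.
Only numpy, scipy, OpenCV 4.12 (cv2) and the standard library are available. Lean on these libraries where they do the work, as an engineer would, in place of code of your own. Each camera call takes 0.05 s, during which the arm holds its last target. There are 200 camera calls.

## Working session

There is one attempt and no reset: what is moved stays moved. The work goes in short steps, Python scripts to look and compute and a tool call to move; the robot and the scene stay as the last step left them, time stands still between calls to the robot, and variables do not carry over. Pictures are saved under pics/ and viewed, about 8 in all and at most 12, crops included, and the job is handed in when it is done.

Besides the shell and the picture viewer there is one more tool, called by a JSON object that holds its "api" and its "payload". step_arm: Moves the arm, as the interface text tells. Its arguments: {"type":"object","properties":{"series":{"type":"array","items":{"type":"object","properties":{"delta_pos":{"type":"array","items":{"type":"number"}},"spin":{"type":"number"},"grip":{"type":"number"}}}},"squeeze":{"type":"number"}},"required":["series"]}

```bash
mkdir -p pics
cat > h.py <<'E'
import numpy as np, cv2
from workcell import *
def world(cam,p):
    c=camera_params(cam); return np.array(c["R"]).T@(np.array(p)-np.array(c["t"]))
def K(c,h=420):
    f=h/2/np.tan(np.radians(c["fov_y"])/2); return np.array([[f,0,c["cx"]],[0,f,c["cy"]],[0,0,1]])
def proj(cam,X):
    c=camera_params(cam); X=np.atleast_2d(np.array(X,float))
    r,_=cv2.Rodrigues(np.array(c["R"])); p,_=cv2.projectPoints(X,r,np.array(c["t"],float),K(c),np.array([c["k1"],0,0,0.])); return p[:,0]
def unproj(cam,uv,z):
    c=camera_params(cam); n=cv2.undistortPoints(np.array(uv,float).reshape(-1,1,2),K(c),np.array([c["k1"],0,0,0.]))[:,0]
    R=np.array(c["R"]);o=-R.T@np.array(c["t"]);d=np.c_[n,np.ones(len(n))]@R
    return o+d*((z-o[2])/d[:,2])[:,None]
def save(cam,name,crop=None,s=1):
    im=get_image(cam)
    if crop: u0,v0,u1,v1=crop; im=im[v0:v1,u0:u1]
    im=cv2.resize(im,None,fx=s,fy=s,interpolation=cv2.INTER_CUBIC); cv2.imwrite("pics/"+name,im[:,:,::-1])
E
python3 - <<'E'
from h import *
np.set_printoptions(precision=3,suppress=True)
for c in("scene","top"):
    save(c,c+"1.png",s=1.4)
    for l in("can_1","bar_knob","carrier","bar_hinge","vial","gauge"):
        for b in boxes_of(c,l): 
            w=world(c,b["position"]); print(c,l,round(b["score"],2),w,proj(c,w)[0].round())
print(get_obs())
E
```

```text
scene can_1 0.96 [ 0.376 -0.024  0.053] [283. 174.]
scene can_1 0.92 [0.379 0.072 0.055] [321. 176.]
scene can_1 0.77 [ 0.374 -0.124  0.053] [245. 170.]
scene can_1 0.66 [ 0.418 -0.294  0.046] [176. 177.]
scene can_1 0.64 [0.508 0.032 0.054] [300. 205.]
scene can_1 0.64 [ 0.518 -0.125  0.049] [231. 203.]
scene can_1 0.59 [ 0.512 -0.047  0.052] [265. 204.]
scene bar_knob 0.8 [ 0.504 -0.038  0.092] [269. 188.]
scene carrier 0.92 [ 0.507 -0.006  0.011] [283. 219.]
scene bar_hinge 0.95 [ 0.501 -0.042  0.093] [268. 186.]
scene vial 0.51 [0.608 0.281 0.034] [412. 250.]
scene gauge 0.98 [ 0.628 -0.021  0.022] [269. 248.]
scene gauge 0.47 [0.608 0.28  0.036] [412. 249.]
top can_1 0.85 [ 0.363 -0.124  0.069] [335. 287.]
top can_1 0.64 [ 0.406 -0.292  0.07 ] [402. 267.]
top can_1 0.55 [ 0.367 -0.026  0.072] [294. 286.]
top can_1 0.54 [ 0.491 -0.051  0.075] [303. 235.]
top can_1 0.51 [0.364 0.069 0.072] [255. 289.]
top can_1 0.45 [ 0.494 -0.129  0.081] [335. 233.]
top bar_knob 0.66 [ 0.493 -0.129  0.079] [335. 233.]
top carrier 0.79 [ 0.496 -0.019  0.008] [289. 233.]
top bar_hinge 0.75 [ 0.498 -0.019  0.088] [290. 232.]
top vial 0.6 [0.592 0.278 0.054] [169. 198.]
top gauge 0.34 [ 0.497 -0.022  0.01 ] [290. 233.]
{'time': 0.7, 'qpos': array([-74.549,  27.327,   1.283,  89.119,  -0.657,  63.558,  -4.76 ]), 'joint_vel': array([-0.078, -0.036, -0.068, -0.008,  0.05 , -0.013, -0.052]), 'effort': array([ -0.   , -59.617,   1.607, -28.15 ,   0.012,   0.001,   0.   ]), 'ee_pos': array([0.249, 0.627, 0.231]), 'eef_rot': array([-180.   ,   -0.003,   68.357]), 'contact_force': array([ 0.509, -0.822,  0.574]), 'wrist_torque': array([-0.011, -0.021,  0.056]), 'finger_gap': 0.08556592711778901}
```

View pics/scene1.png

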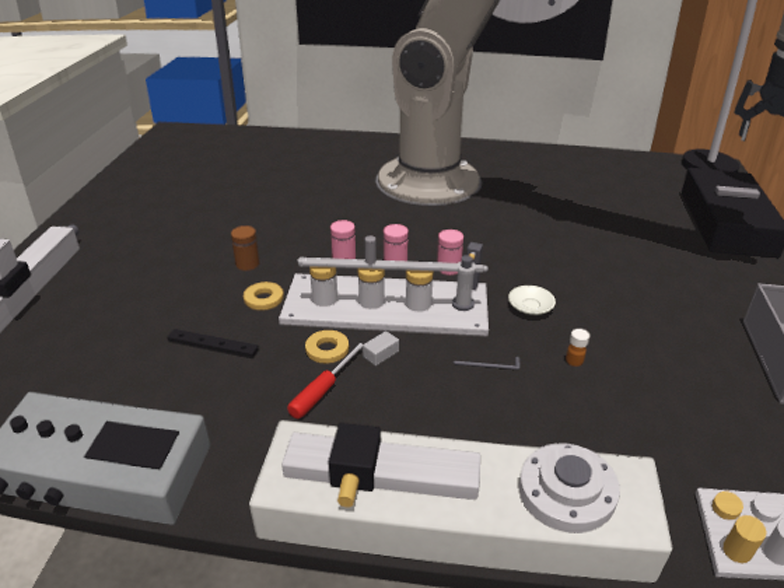

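View pics/top1.png

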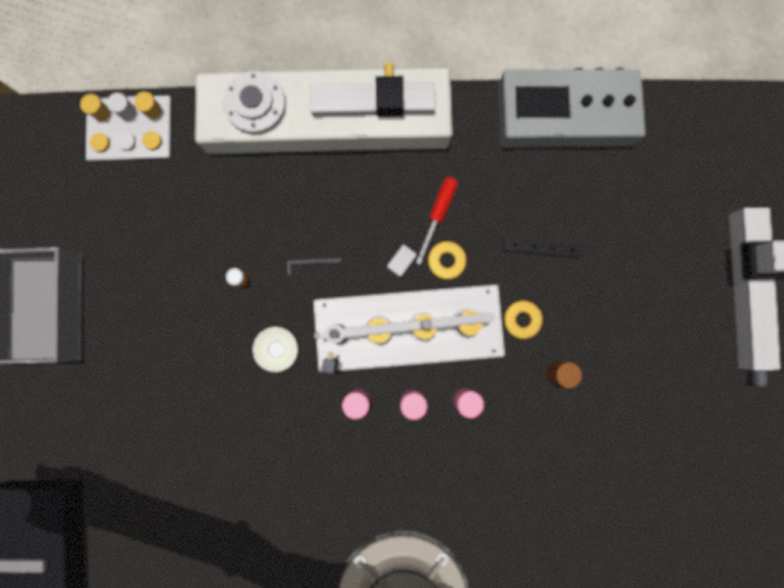

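Scene view (1.4× pixels): the carrier is at (385,300). The three brass-lidded cans are at (322,285), (371,287) and (419,289), under the bar. The knob is at (371,248) and the hinge post at (466,285). The pink cans at (343,240), (396,243) and (451,250) and the brown one at (245,248) are decoys. The top view agrees: lids at (379,331), (424,327) and (469,323), hinge at (336,333). I'll fit the geometry next and confirm it in a crop.

```bash
cat > fit.py <<'E'
from h import *
np.set_printoptions(precision=4,suppress=True)
im=get_image("top"); hsv=cv2.cvtColor(im,cv2.COLOR_RGB2HSV)
m=((hsv[...,2]>130)).astype(np.uint8); m[:195]=0;m[270:]=0;m[:,:215]=0;m[:,363:]=0
m=cv2.morphologyEx(m,cv2.MORPH_CLOSE,np.ones((9,9)))
n,l,s,c=cv2.connectedComponentsWithStats(m); k=1+np.argmax(s[1:,4]); print(s[k])
cnt=max(cv2.findContours((l==k).astype(np.uint8),0,2)[0],key=cv2.contourArea)[:,0]
w=unproj("top",cnt,0.012)[:,:2]
(cx,cy),(a,b),t=cv2.minAreaRect((w*1000).astype(np.float32)); print("rect",cx,cy,a,b,t)
br=((hsv[...,0]>14)&(hsv[...,0]<32)&(hsv[...,1]>110)&(hsv[...,2]>100)).astype(np.uint8)
br=cv2.morphologyEx(br,cv2.MORPH_CLOSE,np.ones((9,9)))
n,l,s,c=cv2.connectedComponentsWithStats(br)
for i in range(1,n):
    if s[i,4]>60 and 200<c[i,0]<365 and 195<c[i,1]<270: print("lid",c[i],s[i],unproj("top",c[i],0.077)[0])
for nm,uv,z in(("hinge",(337/1.4,333/1.4),.104),("barend",(492/1.4,318/1.4),.09),("knob",(426/1.4,323/1.4),.135)): print(nm,unproj("top",uv,z)[0])
cv2.imwrite("pics/crop.png",cv2.resize(im[190:275,210:365],None,fx=5,fy=5,interpolation=2)[:,:,::-1])
E
python3 fit.py
```

```text
[ 224  195  139   70 7116]
rect 509.9018249511719 -31.150253295898438 163.9743194580078 357.5628662109375 3.384639024734497
lid [335.4726 231.6301] [327 223  17  16 146] [ 0.4969 -0.1297  0.077 ]
lid [302.8889 233.8562] [296 225  15  17 153] [ 0.4935 -0.0505  0.077 ]
lid [270.575 236.475] [264 228  14  17 120] [0.4892 0.0277 0.077 ]
hinge [0.4875 0.0973 0.104 ]
barend [ 0.5064 -0.1666  0.09  ]
knob [ 0.4998 -0.0503  0.135 ]
```

View pics/crop.png

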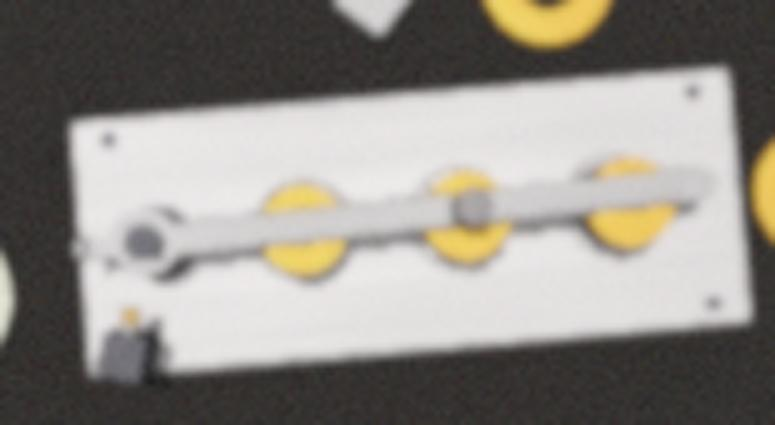

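The crop confirms the target: brass lids at crop (305,231), (465,217) and (630,205), all under the bar, with the knob at (474,206). The seat row fits a yaw of about 2.8°. Estimated positions:

| Part | x, y (m) |
|---|---|
| Seat 1 | (0.4895, 0.029) |
| Seat 2 | (0.4935, −0.051) |
| Seat 3 | (0.4975, −0.131) |
| Hinge | (0.486, 0.104) |
| Knob | (0.500, −0.050) |

The spacing matches 75/80 mm. I'll move above the knob.

{"api": "step_arm", "payload": {"series": [{"delta_pos":[-3.35,3.02,0]},{"delta_pos":[-3.35,3.02,0]},{"delta_pos":[-3.35,3.02,0]},{"delta_pos":[-3.35,3.02,0]},{"delta_pos":[-3.35,3.02,0]},{"delta_pos":[-3.35,3.02,0]},{"delta_pos":[-3.35,3.02,0]},{"delta_pos":[-3.35,3.02,0]},{"delta_pos":[-3.35,3.02,0]},{"delta_pos":[-3.35,3.02,0]},{"delta_pos":[-3.35,3.02,0]},{"delta_pos":[-3.35,3.02,0]}]}}

```text
validation failed for argument at $.se...
```

{"api": "step_arm", "payload": {"series": [{"delta_pos":[-3.35,3.02,0]},{"delta_pos":[-3.35,3.02,0]},{"delta_pos":[-3.35,3.02,0]},{"delta_pos":[-3.35,3.02,0]},{"delta_pos":[0,0,0],"spin":8},{"delta_pos":[0,0,0],"spin":8},{"delta_pos":[0,0,0],"spin":8},{"delta_pos":[0,0,0],"spin":8},{"delta_pos":[0,0,0],"spin":8},{"delta_pos":[0,0,0],"spin":8},{"delta_pos":[0,0,0],"spin":8},{"delta_pos":[0,0,0],"spin":7}]}}

```text
validation failed for argument at $.se...
```

{"api": "step_arm", "payload": {"series": [{"delta_pos":[-3.35,3.02,0],"spin":0,"grip":1},{"delta_pos":[-3.35,3.02,0],"spin":0,"grip":1},{"delta_pos":[-3.35,3.02,0],"spin":0,"grip":1},{"delta_pos":[-3.35,3.02,0],"spin":0,"grip":1},{"delta_pos":[-3.35,3.02,0],"spin":0,"grip":1},{"delta_pos":[-3.35,3.02,0],"spin":0,"grip":1},{"delta_pos":[-3.35,3.02,0],"spin":0,"grip":1},{"delta_pos":[-3.35,3.02,0],"spin":0,"grip":1},{"delta_pos":[-3.35,3.02,0],"spin":0,"grip":1},{"delta_pos":[-3.35,3.02,0],"spin":0,"grip":1},{"delta_pos":[-3.35,3.02,0],"spin":0,"grip":1},{"delta_pos":[-3.35,3.02,0],"spin":0,"grip":1}], "squeeze": 25}}

```text
time: 1.95
ee_pos: [0.438, 0.1184, 0.2317]
eef_rot: [180.0, -0.1, 68.4]
contact_force: [0.8, 1.1, -0.3]
finger_gap: 0.0858
```

{"api": "step_arm", "payload": {"series": [{"delta_pos":[-3.35,3.02,0],"spin":0,"grip":1},{"delta_pos":[-3.35,3.02,0],"spin":0,"grip":1},{"delta_pos":[-3.35,3.02,0],"spin":0,"grip":1},{"delta_pos":[-3.35,3.02,0],"spin":0,"grip":1},{"delta_pos":[0,0,0],"spin":8,"grip":1},{"delta_pos":[0,0,0],"spin":8,"grip":1},{"delta_pos":[0,0,0],"spin":8,"grip":1},{"delta_pos":[0,0,0],"spin":8,"grip":1},{"delta_pos":[0,0,0],"spin":8,"grip":1},{"delta_pos":[0,0,0],"spin":8,"grip":1},{"delta_pos":[0,0,0],"spin":8,"grip":1},{"delta_pos":[0,0,0],"spin":7,"grip":1}]}}

```text
time: 3.15
ee_pos: [0.5004, -0.049, 0.2315]
eef_rot: [-180.0, -0.0, 5.0]
contact_force: [-0.2, -0.1, -0.1]
finger_gap: 0.0853
```

{"api": "step_arm", "payload": {"series": [{"delta_pos":[0,0,2.6],"spin":0,"grip":1},{"delta_pos":[0,0,2.6],"spin":0,"grip":1},{"delta_pos":[0,0,2.6],"spin":0,"grip":1},{"delta_pos":[0,0,2.6],"spin":0,"grip":1},{"delta_pos":[0,0,1.5],"spin":0,"grip":1},{"delta_pos":[0,0,1.2],"spin":0,"grip":1},{"delta_pos":[0,0,0],"spin":0,"grip":0.5},{"delta_pos":[0,0,0],"spin":0,"grip":0},{"delta_pos":[0,0,0],"spin":0,"grip":0},{"delta_pos":[0,0,0],"spin":0,"grip":0},{"delta_pos":[0,0,0],"spin":0,"grip":0},{"delta_pos":[0,0,0],"spin":0,"grip":0}]}}

```text
time: 4.35
ee_pos: [0.5009, -0.049, 0.101]
eef_rot: [-180.0, -0.1, 5.4]
contact_force: [-0.5, -0.4, 4.5]
finger_gap: 0.0169
```

Run:
```python
from h import *
save("scene","g.png",(200,110,360,230),4.5)
for i in range(3): get_image("top"); o=get_obs(); print(o["ee_pos"],o["contact_force"],o["finger_gap"],o["eef_rot"])
```

```text
[ 0.50093993 -0.04897773  0.10092841] [-0.85594026  0.89419357  6.08098573] 0.017241407518040406 [-1.79985568e+02 -7.01891645e-02  5.35617600e+00]
[ 0.5009848  -0.04896189  0.10094176] [-0.45781425  0.20612822  5.26613263] 0.01706794477920247 [-1.79984745e+02 -7.40925543e-02  5.35645519e+00]
[ 0.5009833  -0.04895527  0.10093823] [-1.34646703  0.58639498  6.43348603] 0.017383103485993798 [-1.79985144e+02 -7.07044624e-02  5.36056414e+00]
```

View pics/g.png

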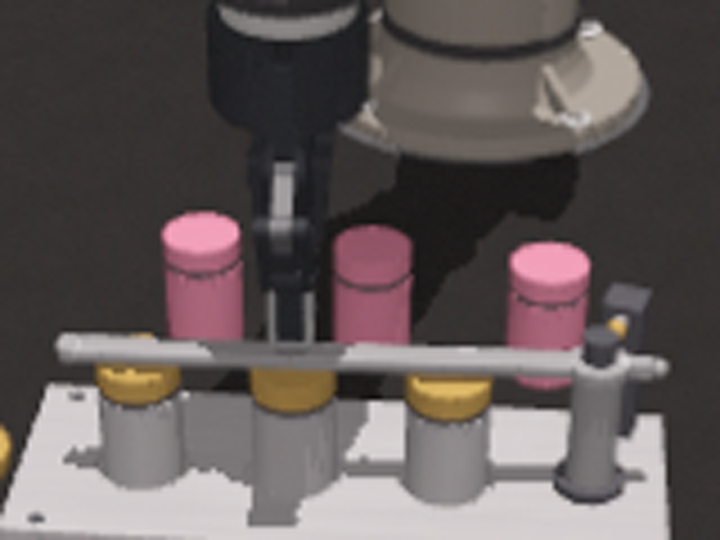

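The fingers hold the knob at crop (290,315); gap 17 mm against the 18 mm knob. Now I swing the bar along its arc.

{"api": "step_arm", "payload": {"series": [{"delta_pos":[0.94,-0.03,0],"spin":-3.5,"grip":0},{"delta_pos":[0.94,-0.03,0],"spin":-3.5,"grip":0},{"delta_pos":[0.94,-0.03,0],"spin":-3.5,"grip":0},{"delta_pos":[0.94,-0.03,0],"spin":-3.5,"grip":0},{"delta_pos":[0.94,-0.03,0],"spin":-3.5,"grip":0},{"delta_pos":[0.94,-0.03,0],"spin":-3.5,"grip":0},{"delta_pos":[0.94,-0.03,0],"spin":-3.5,"grip":0},{"delta_pos":[0.94,-0.03,0],"spin":-3.5,"grip":0},{"delta_pos":[0.94,-0.03,0],"spin":-3.5,"grip":0},{"delta_pos":[0.94,-0.03,0],"spin":-3.5,"grip":0},{"delta_pos":[0.94,-0.03,0],"spin":-3.5,"grip":0},{"delta_pos":[0.94,-0.03,0],"spin":-3.5,"grip":0}]}}

```text
time: 5.75
ee_pos: [0.6002, -0.0003, 0.101]
eef_rot: [179.9, -0.0, 47.5]
contact_force: [-0.9, -1.5, 4.2]
finger_gap: 0.0176
```

{"api": "step_arm", "payload": {"series": [{"delta_pos":[0.94,-0.03,0],"spin":-3.5,"grip":0},{"delta_pos":[0.94,-0.03,0],"spin":-3.5,"grip":0},{"delta_pos":[0.94,-0.03,0],"spin":-3.5,"grip":0},{"delta_pos":[0.94,-0.03,0],"spin":-3.5,"grip":0},{"delta_pos":[0.94,-0.03,0],"spin":-3.5,"grip":0},{"delta_pos":[0.94,-0.03,0],"spin":-3.5,"grip":0},{"delta_pos":[0.94,-0.03,0],"spin":-3.5,"grip":0},{"delta_pos":[0.94,-0.03,0],"spin":-3.5,"grip":0},{"delta_pos":[0.94,-0.03,0],"spin":-3.5,"grip":0},{"delta_pos":[0.94,-0.03,0],"spin":-3.5,"grip":0},{"delta_pos":[0.94,-0.03,0],"spin":-3.5,"grip":0},{"delta_pos":[0.54,-0.02,0],"spin":-2,"grip":0}]}}

```text
time: 6.95
ee_pos: [0.6413, 0.0996, 0.101]
eef_rot: [179.8, -0.0, 88.0]
contact_force: [4.6, -0.8, 2.4]
finger_gap: 0.0173
```

{"api": "step_arm", "payload": {"series": [{"delta_pos":[0,0,0],"spin":0,"grip":0},{"delta_pos":[0,0,0],"spin":0,"grip":0}]}}

```text
time: 7.15
ee_pos: [0.6412, 0.0992, 0.1011]
eef_rot: [179.8, -0.1, 87.8]
contact_force: [5.5, 0.7, 1.5]
finger_gap: 0.017
```

{"api": "step_arm", "payload": {"series": [{"delta_pos":[0.1,0,0],"spin":0,"grip":0},{"delta_pos":[0.1,0,0],"spin":0,"grip":0},{"delta_pos":[0.1,0,0],"spin":0,"grip":0},{"delta_pos":[0,0,0],"spin":0,"grip":0}]}}

```text
time: 7.55
ee_pos: [0.6413, 0.101, 0.1011]
eef_rot: [179.8, 0.0, 87.8]
contact_force: [5.0, -1.2, 1.9]
finger_gap: 0.0171
```

{"api": "step_arm", "payload": {"series": [{"delta_pos":[0.1,0,0],"spin":0,"grip":0},{"delta_pos":[0.1,0,0],"spin":0,"grip":0},{"delta_pos":[0.1,0,0],"spin":0,"grip":0},{"delta_pos":[0,0,0],"spin":0,"grip":0}]}}

```text
time: 7.95
ee_pos: [0.6411, 0.1024, 0.101]
eef_rot: [179.9, 0.1, 87.7]
contact_force: [4.0, -4.3, 5.3]
finger_gap: 0.0173
```

Resistance is building, which looks like the end stop. I'll release, rise and check.

{"api": "step_arm", "payload": {"series": [{"delta_pos":[0,0,0],"spin":0,"grip":0.7},{"delta_pos":[0,0,0],"spin":0,"grip":1},{"delta_pos":[0,0,0],"spin":0,"grip":1},{"delta_pos":[0,0,0],"spin":0,"grip":1},{"delta_pos":[0,0,-3],"spin":0,"grip":1},{"delta_pos":[0,0,-4],"spin":0,"grip":1},{"delta_pos":[0,0,-4],"spin":0,"grip":1}]}}

```text
time: 8.65
ee_pos: [0.639, 0.1048, 0.2109]
eef_rot: [-179.9, 0.0, 87.9]
contact_force: [-0.5, 0.0, -0.3]
finger_gap: 0.0855
```

{"api": "step_arm", "payload": {"series": [{"delta_pos":[-3,-4,0],"spin":0,"grip":1},{"delta_pos":[-3,-4,0],"spin":8,"grip":1},{"delta_pos":[0,0,0],"spin":8.5,"grip":1},{"delta_pos":[0,0,0],"spin":8.5,"grip":1},{"delta_pos":[0,0,0],"spin":8.5,"grip":1},{"delta_pos":[0,0,0],"spin":8.5,"grip":1},{"delta_pos":[0,0,0],"spin":8.5,"grip":1},{"delta_pos":[0,0,0],"spin":8.5,"grip":1},{"delta_pos":[0,0,0],"spin":8.5,"grip":1},{"delta_pos":[0,0,0],"spin":8.5,"grip":1},{"delta_pos":[0,0,0],"spin":8.5,"grip":1}]}}

```text
time: 9.75
ee_pos: [0.5573, 0.048, 0.2102]
eef_rot: [-180.0, 0.0, 3.0]
contact_force: [0.1, 0.4, 0.2]
finger_gap: 0.0857
```

```bash
python3 fit.py
python3 - <<'E'
from h import *
save("top","t3.png",(190,150,370,280),4)
E
```

```text
[ 215  195  148   75 9127]
rect 500.6426086425781 -17.947067260742188 381.3149108886719 190.85125732421875 88.62769317626953
lid [334.8296 230.3812] [327 223  17  16 223] [ 0.4999 -0.1283  0.077 ]
lid [302.3349 233.2248] [294 225  17  17 218] [ 0.4951 -0.0492  0.077 ]
hinge [0.4875 0.0973 0.104 ]
barend [ 0.5064 -0.1666  0.09  ]
knob [ 0.4998 -0.0503  0.135 ]
```

View pics/t3.png

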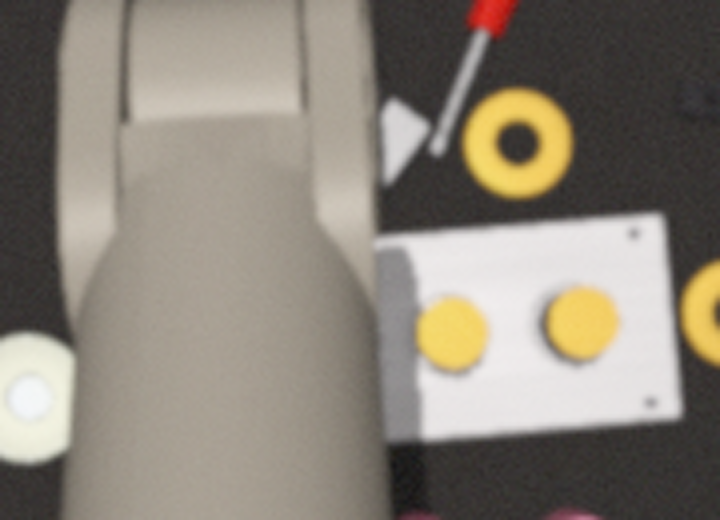

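The arm hides the bar in the top view, at crop left. Lids 2 and 3 are at crop (452,333) and (583,323) with nothing covering them. I'll check the bar in the scene camera.

Run:
```python
from h import *
save("scene","s4.png",(190,110,390,260),4)
h=np.array([.4856,.105,.086])
for a in(1.3,1.4,1.5):
    b=np.radians(-90+3.2)+a; d=np.array([np.cos(b),np.sin(b),0])
    print(a,[((proj("scene",h+d*r+[0,0,z])[0]-[190,110])*4).round() for r,z in((.258,0),(.155,.049))])
```

```text
1.3 [array([427., 613.]), array([497., 404.])]
1.4 [array([481., 624.]), array([528., 410.])]
1.5 [array([537., 632.]), array([560., 413.])]
```

View pics/s4.png

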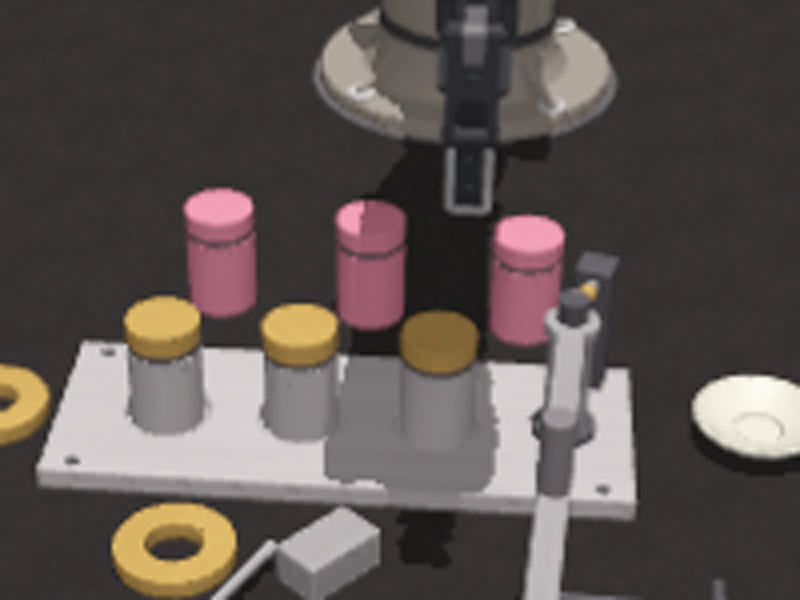

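The knob top at crop (560,415) matches the 1.5 rad prediction (560,413), so the bar is home and all the cans are clear. Next is can 1.

{"api": "step_arm", "payload": {"series": [{"delta_pos":[-3.4,0.75,0],"spin":0,"grip":1},{"delta_pos":[-3.4,0.7,0],"spin":0,"grip":1},{"delta_pos":[0,0,3],"spin":0,"grip":1},{"delta_pos":[0,0,3],"spin":0,"grip":1},{"delta_pos":[0,0,3],"spin":0,"grip":1},{"delta_pos":[0,0,3],"spin":0,"grip":1},{"delta_pos":[0,0,2.5],"spin":0,"grip":1},{"delta_pos":[0,0,2.3],"spin":0,"grip":1},{"delta_pos":[0,0,0],"spin":0,"grip":1}]}}

```text
time: 10.8
ee_pos: [0.4885, 0.0292, 0.04]
eef_rot: [180.0, 0.3, 3.6]
contact_force: [-0.2, -0.8, -0.6]
finger_gap: 0.0851
```

{"api": "step_arm", "payload": {"series": [{"delta_pos":[0,0,0],"spin":0,"grip":0.4},{"delta_pos":[0,0,0],"spin":0,"grip":0.4},{"delta_pos":[0,0,0],"spin":0,"grip":0.4},{"delta_pos":[0,0,0],"spin":0,"grip":0.4},{"delta_pos":[0,0,0],"spin":0,"grip":0.2},{"delta_pos":[0,0,0],"spin":0,"grip":0.2},{"delta_pos":[0,0,0],"spin":0,"grip":0.2}], "squeeze": 40}}

```text
time: 11.5
ee_pos: [0.4917, 0.0296, 0.0437]
eef_rot: [-180.0, -0.1, 3.4]
contact_force: [-0.3, -0.5, 5.7]
finger_gap: 0.0427
```

{"api": "step_arm", "payload": {"series": [{"delta_pos":[0,0,-1],"spin":0,"grip":0},{"delta_pos":[0,0,-1.5],"spin":0,"grip":0},{"delta_pos":[0,0,-1.5],"spin":0,"grip":0},{"delta_pos":[0,0,-1.5],"spin":0,"grip":0},{"delta_pos":[0,0,-0.5],"spin":0,"grip":0},{"delta_pos":[0,0,0],"spin":0,"grip":0},{"delta_pos":[0,0,0],"spin":0,"grip":0},{"delta_pos":[0,0,0],"spin":0,"grip":0},{"delta_pos":[0,0,0],"spin":0,"grip":0},{"delta_pos":[0,0,0],"spin":0,"grip":0}]}}

```text
time: 12.5
ee_pos: [0.4903, 0.0292, 0.1018]
eef_rot: [180.0, 0.1, 3.4]
contact_force: [1.0, -0.1, -6.2]
finger_gap: 0.0428
```

```bash
cat > w.py <<'E'
from h import *
f=[];e=[]
for i in range(12): get_image("top"); o=get_obs(); f.append(o["contact_force"]); e.append(o["effort"])
print(o["ee_pos"],o["eef_rot"],o["finger_gap"],"F",np.mean(f,0).round(2),np.std(f,0).round(2),"eff",np.mean(e,0).round(2),o["time"])
E
python3 w.py
```

```text
[0.49063883 0.02933301 0.10232922] [-1.79998876e+02 -6.74091131e-03  3.35502654e+00] 0.042923189106950144 F [ 0.27  0.28 -5.87] [0.41 0.38 0.42] eff [ 0.000e+00 -4.361e+01  5.250e+00 -2.103e+01  1.000e-02  0.000e+00
  0.000e+00] 13.1
```

{"api": "step_arm", "payload": {"series": [{"delta_pos":[0,0,1.5],"spin":0,"grip":0},{"delta_pos":[0,0,1.5],"spin":0,"grip":0},{"delta_pos":[0,0,1.2],"spin":0,"grip":0},{"delta_pos":[0,0,0.8],"spin":0,"grip":0},{"delta_pos":[0,0,0.5],"spin":0,"grip":0},{"delta_pos":[0,0,0.3],"spin":0,"grip":0},{"delta_pos":[0,0,0],"spin":0,"grip":0},{"delta_pos":[0,0,0],"spin":0,"grip":0}]}}

```text
time: 13.9
ee_pos: [0.4909, 0.0293, 0.0446]
eef_rot: [-180.0, -0.0, 3.3]
contact_force: [0.5, -0.4, -5.8]
finger_gap: 0.0429
```

{"api": "step_arm", "payload": {"series": [{"delta_pos":[0,0,0.1],"spin":0,"grip":0},{"delta_pos":[0,0,0.1],"spin":0,"grip":0},{"delta_pos":[0,0,0],"spin":0,"grip":0}]}}

```text
time: 14.2
ee_pos: [0.4911, 0.0294, 0.0436]
eef_rot: [-179.9, -0.0, 3.3]
contact_force: [-3.4, -0.5, 10.6]
finger_gap: 0.043
```

{"api": "step_arm", "payload": {"series": [{"delta_pos":[0,0,0],"spin":0,"grip":0.7},{"delta_pos":[0,0,0],"spin":0,"grip":1},{"delta_pos":[0,0,0],"spin":0,"grip":1},{"delta_pos":[0,0,0],"spin":0,"grip":1},{"delta_pos":[0,0,-3],"spin":0,"grip":1},{"delta_pos":[0,0,-3],"spin":0,"grip":1},{"delta_pos":[0,0,-3],"spin":0,"grip":1},{"delta_pos":[0,4,0],"spin":0,"grip":1},{"delta_pos":[-0.05,3.9,0],"spin":0,"grip":1},{"delta_pos":[0,0,0],"spin":0,"grip":1}]}}

```text
time: 15.2
ee_pos: [0.4946, -0.0551, 0.133]
eef_rot: [179.9, -0.1, 2.9]
contact_force: [0.2, -1.2, -0.3]
finger_gap: 0.0854
```

{"api": "step_arm", "payload": {"series": [{"delta_pos":[0,0,3],"spin":0,"grip":1},{"delta_pos":[0,0,3],"spin":0,"grip":1},{"delta_pos":[0,0,2],"spin":0,"grip":1},{"delta_pos":[0,0,0.8],"spin":0,"grip":1},{"delta_pos":[0,0,0],"spin":0,"grip":1},{"delta_pos":[0,0,0],"spin":0,"grip":0.4},{"delta_pos":[0,0,0],"spin":0,"grip":0.4},{"delta_pos":[0,0,0],"spin":0,"grip":0.4},{"delta_pos":[0,0,0],"spin":0,"grip":0.2},{"delta_pos":[0,0,0],"spin":0,"grip":0},{"delta_pos":[0,0,0],"spin":0,"grip":0}]}}

```text
time: 16.3
ee_pos: [0.4956, -0.0495, 0.0454]
eef_rot: [-180.0, -0.1, 3.4]
contact_force: [-0.6, 0.3, 5.1]
finger_gap: 0.0429
```

{"api": "step_arm", "payload": {"series": [{"delta_pos":[0,0,-1],"spin":0,"grip":0},{"delta_pos":[0,0,-1.5],"spin":0,"grip":0},{"delta_pos":[0,0,-1.5],"spin":0,"grip":0},{"delta_pos":[0,0,-1.5],"spin":0,"grip":0},{"delta_pos":[0,0,-0.5],"spin":0,"grip":0},{"delta_pos":[0,0,0],"spin":0,"grip":0},{"delta_pos":[0,0,0],"spin":0,"grip":0},{"delta_pos":[0,0,0],"spin":0,"grip":0},{"delta_pos":[0,0,0],"spin":0,"grip":0},{"delta_pos":[0,0,0],"spin":0,"grip":0}]}}

```text
time: 17.3
ee_pos: [0.4944, -0.0497, 0.1038]
eef_rot: [180.0, 0.1, 3.3]
contact_force: [0.2, 0.4, -2.8]
finger_gap: 0.043
```

```bash
python3 w.py
```

```text
[ 0.4947336  -0.04955372  0.10430441] [-1.79998828e+02 -3.21507910e-03  3.35591220e+00] 0.0429779911980334 F [ 0.11 -0.1  -2.56] [0.34 0.43 0.41] eff [ 0.000e+00 -4.244e+01  5.480e+00 -2.028e+01  1.000e-02  0.000e+00
  0.000e+00] 17.9
```

{"api": "step_arm", "payload": {"series": [{"delta_pos":[0,0,1.5],"spin":0,"grip":0},{"delta_pos":[0,0,1.5],"spin":0,"grip":0},{"delta_pos":[0,0,1.2],"spin":0,"grip":0},{"delta_pos":[0,0,0.8],"spin":0,"grip":0},{"delta_pos":[0,0,0.5],"spin":0,"grip":0},{"delta_pos":[0,0,0.3],"spin":0,"grip":0},{"delta_pos":[0,0,0.1],"spin":0,"grip":0},{"delta_pos":[0,0,0.1],"spin":0,"grip":0},{"delta_pos":[0,0,0],"spin":0,"grip":0}]}}

```text
time: 18.8
ee_pos: [0.4949, -0.0497, 0.0453]
eef_rot: [-180.0, -0.0, 3.3]
contact_force: [-3.0, 0.6, 7.9]
finger_gap: 0.0431
```

{"api": "step_arm", "payload": {"series": [{"delta_pos":[0,0,0],"spin":0,"grip":0.7},{"delta_pos":[0,0,0],"spin":0,"grip":1},{"delta_pos":[0,0,0],"spin":0,"grip":1},{"delta_pos":[0,0,0],"spin":0,"grip":1},{"delta_pos":[0,0,-3],"spin":0,"grip":1},{"delta_pos":[0,0,-3],"spin":0,"grip":1},{"delta_pos":[0,0,-3],"spin":0,"grip":1},{"delta_pos":[0,4,0],"spin":0,"grip":1},{"delta_pos":[0.05,3.9,0],"spin":0,"grip":1},{"delta_pos":[0,0,0],"spin":0,"grip":1}]}}

```text
time: 19.8
ee_pos: [0.4998, -0.1342, 0.1352]
eef_rot: [179.8, -0.1, 2.9]
contact_force: [-0.1, -0.8, 0.2]
finger_gap: 0.0858
```

{"api": "step_arm", "payload": {"series": [{"delta_pos":[0,0,3],"spin":0,"grip":1},{"delta_pos":[0,0,3],"spin":0,"grip":1},{"delta_pos":[0,0,2],"spin":0,"grip":1},{"delta_pos":[0,0,0.8],"spin":0,"grip":1},{"delta_pos":[0,0,0],"spin":0,"grip":1},{"delta_pos":[0,0,0],"spin":0,"grip":0.4},{"delta_pos":[0,0,0],"spin":0,"grip":0.4},{"delta_pos":[0,0,0],"spin":0,"grip":0.4},{"delta_pos":[0,0,0],"spin":0,"grip":0.2},{"delta_pos":[0,0,0],"spin":0,"grip":0},{"delta_pos":[0,0,0],"spin":0,"grip":0}]}}

```text
time: 20.9
ee_pos: [0.5007, -0.1284, 0.0474]
eef_rot: [-180.0, -0.1, 3.4]
contact_force: [-0.2, -0.2, 6.2]
finger_gap: 0.0429
```

{"api": "step_arm", "payload": {"series": [{"delta_pos":[0,0,-1],"spin":0,"grip":0},{"delta_pos":[0,0,-1.5],"spin":0,"grip":0},{"delta_pos":[0,0,-1.5],"spin":0,"grip":0},{"delta_pos":[0,0,-1.5],"spin":0,"grip":0},{"delta_pos":[0,0,-0.5],"spin":0,"grip":0},{"delta_pos":[0,0,0],"spin":0,"grip":0},{"delta_pos":[0,0,0],"spin":0,"grip":0},{"delta_pos":[0,0,0],"spin":0,"grip":0},{"delta_pos":[0,0,0],"spin":0,"grip":0},{"delta_pos":[0,0,0],"spin":0,"grip":0}]}}

```text
time: 21.9
ee_pos: [0.4995, -0.1284, 0.1058]
eef_rot: [-180.0, 0.1, 3.3]
contact_force: [-0.5, -0.3, -4.3]
finger_gap: 0.0429
```

```bash
python3 w.py
```

```text
[ 0.49982286 -0.12841916  0.10629637] [ 1.79999723e+02 -1.60607900e-03  3.35360342e+00] 0.04305245490200517 F [-0.14 -0.14 -3.66] [0.62 0.54 0.42] eff [ 0.000e+00 -4.470e+01  6.330e+00 -2.101e+01  1.000e-02 -0.000e+00
  0.000e+00] 22.5
```

Weights: can at seat 1 is 5.9 N, seat 2 is 2.6 N, seat 3 is 3.7 N. The hinge-side can is the heaviest. I'll put this one back.

{"api": "step_arm", "payload": {"series": [{"delta_pos":[0,0,1.5],"spin":0,"grip":0},{"delta_pos":[0,0,1.5],"spin":0,"grip":0},{"delta_pos":[0,0,1.2],"spin":0,"grip":0},{"delta_pos":[0,0,0.8],"spin":0,"grip":0},{"delta_pos":[0,0,0.5],"spin":0,"grip":0},{"delta_pos":[0,0,0.3],"spin":0,"grip":0},{"delta_pos":[0,0,0.1],"spin":0,"grip":0},{"delta_pos":[0,0,0.1],"spin":0,"grip":0},{"delta_pos":[0,0,0],"spin":0,"grip":0}]}}

```text
time: 23.4
ee_pos: [0.5, -0.1285, 0.0474]
eef_rot: [-180.0, -0.0, 3.3]
contact_force: [-2.4, 0.4, 7.0]
finger_gap: 0.0426
```

{"api": "step_arm", "payload": {"series": [{"delta_pos":[0,0,0],"spin":0,"grip":0.7},{"delta_pos":[0,0,0],"spin":0,"grip":1},{"delta_pos":[0,0,0],"spin":0,"grip":1},{"delta_pos":[0,0,0],"spin":0,"grip":1},{"delta_pos":[0,0,-3],"spin":0,"grip":1},{"delta_pos":[0,0,-3],"spin":0,"grip":1},{"delta_pos":[0,0,-3],"spin":0,"grip":1},{"delta_pos":[0,-4,0],"spin":0,"grip":1},{"delta_pos":[0,-4,0],"spin":0,"grip":1},{"delta_pos":[0,-4,0],"spin":0,"grip":1},{"delta_pos":[0,-3.8,0],"spin":0,"grip":1},{"delta_pos":[0,0,0],"spin":0,"grip":1}]}}

```text
time: 24.6
ee_pos: [0.4904, 0.0353, 0.1361]
eef_rot: [-179.9, 0.0, 3.8]
contact_force: [-0.7, 0.5, -0.6]
finger_gap: 0.0852
```

{"api": "step_arm", "payload": {"series": [{"delta_pos":[0,0,3],"spin":0,"grip":1},{"delta_pos":[0,0,3],"spin":0,"grip":1},{"delta_pos":[0,0,2.2],"spin":0,"grip":1},{"delta_pos":[0,0,0.9],"spin":0,"grip":1},{"delta_pos":[0,0,0],"spin":0,"grip":1},{"delta_pos":[0,0,0],"spin":0,"grip":0.4},{"delta_pos":[0,0,0],"spin":0,"grip":0.4},{"delta_pos":[0,0,0],"spin":0,"grip":0.4},{"delta_pos":[0,0,0],"spin":0,"grip":0.2},{"delta_pos":[0,0,0],"spin":0,"grip":0},{"delta_pos":[0,0,0],"spin":0,"grip":0}], "squeeze": 50}}

```text
time: 25.7
ee_pos: [0.4913, 0.0294, 0.0465]
eef_rot: [-180.0, -0.1, 3.3]
contact_force: [-1.1, -0.3, 7.5]
finger_gap: 0.0428
```

{"api": "step_arm", "payload": {"series": [{"delta_pos":[0,0,-1],"spin":0,"grip":0},{"delta_pos":[0,0,-2],"spin":0,"grip":0},{"delta_pos":[0,0,-2],"spin":0,"grip":0},{"delta_pos":[0,0,-2],"spin":0,"grip":0},{"delta_pos":[0,0,-2],"spin":0,"grip":0},{"delta_pos":[0,0,-2],"spin":0,"grip":0},{"delta_pos":[0,0,-1.5],"spin":0,"grip":0},{"delta_pos":[0,0,-1],"spin":0,"grip":0},{"delta_pos":[0,0,-0.5],"spin":0,"grip":0},{"delta_pos":[0,0,0],"spin":0,"grip":0},{"delta_pos":[0,0,0],"spin":0,"grip":0},{"delta_pos":[0,0,0],"spin":0,"grip":0}]}}

```text
time: 26.9
ee_pos: [0.49, 0.0292, 0.1845]
eef_rot: [180.0, 0.1, 3.4]
contact_force: [-0.9, -0.6, -6.0]
finger_gap: 0.0429
```

```bash
python3 w.py
python3 - <<'E'
from h import *
save("scene","s5.png",(190,90,390,240),4)
E
```

```text
[0.49059412 0.02932376 0.18527496] [1.79999715e+02 8.23200294e-04 3.35385766e+00] 0.04319566083165478 F [ 0.19 -0.15 -5.61] [0.54 0.49 0.48] eff [-0.000e+00 -3.785e+01  4.190e+00 -2.587e+01  1.000e-02  1.000e-02
  0.000e+00] 27.5
```

View pics/s5.png

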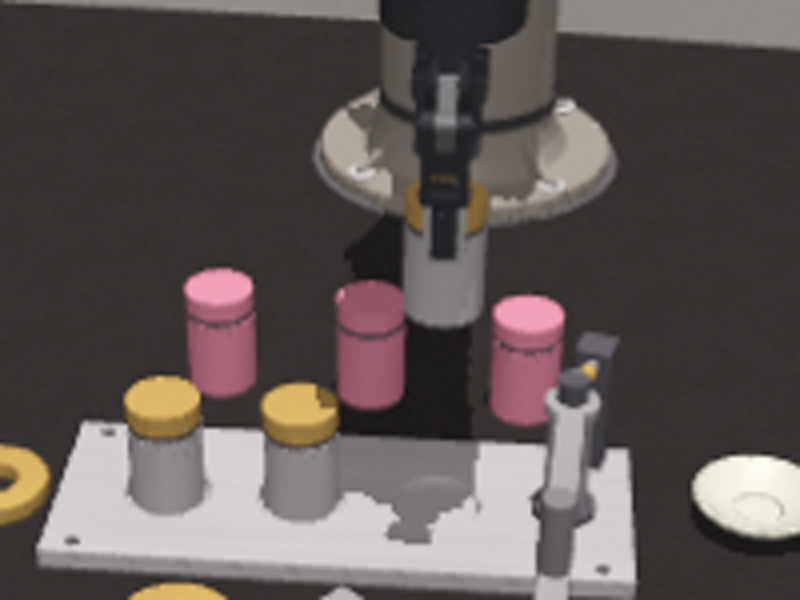

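The can is held upright at crop (445,255), with its underside about 14.6 cm up. The other two stand in their seats at (165,450) and (300,455). The bar is home, with the knob at (558,497), which is where it was before once the crop shift is allowed for. The bystanders in view (the dish and part of a ring) are where they were.

```bash
python3 -c "
from workcell import *
print(close_job())"
```

```text
the job is handed in; nothing more can be done
None
```

I swung the bar to its end stop, lifted the three cans in order and put each back. I then handed in at about 27.5 s with the heaviest can held up; `close_job` gave no verdict.

- **Bar:** I took it by the knob and pushed until it resisted at the stop. A picture after release put the knob within about 2 pixels of the 1.5 rad prediction, and it was still there in the last picture.
- **Weights:** each can was raised about 6 cm above its seat and held while I averaged the force:

| Can from | Weight |
|---|---|
| Seat 1 (nearest the hinge) | 5.9 N |
| Seat 2 (middle) | 2.6 N |
| Seat 3 (farthest) | 3.7 N |

- **Final state:** the seat-1 can is in the gripper, upright and still, with its underside about 14.6 cm above the bench. The force on this second lift averaged 5.6 N, about 0.3 N less than the first. That is well above the other two and over the 5.1 N limit.
- **Last picture:** the other two cans stand upright in their seats. I judged their seating from the picture and the lowering heights, not from a fresh measurement. The dish and the part of a ring in view had not moved. The other bystanders were outside that crop, but the arm passed over them without touching anything I could detect.

My first two move calls were refused because some rows left out values. Nothing moved, and I sent them again complete.

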